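# Clamp and contact-check a finished plug

### The arm

A 6-joint arm with a two-finger parallel gripper is mounted at the origin on the work surface. World frame = base frame: x ahead of the robot, y to its left, z up, the work surface at z = 0. Lengths are in m, angles in degrees, forces in N, time in s.
With the tool pointing down it reaches from about 0.4 to 0.825 m from the base axis. Payload 7 kg.
Tool frame: the origin (TCP) lies at the very end of the fingers, on their centre line; the grasp point (between the pads) lies 19 mm behind it (robot.hold_point_z is the distance from the TCP to the grasp point, in m); y points along the fingers, z is the direction in which the jaws open and shut, and the axes are right-handed (so a half turn about y gives the same grasp; the last joint's range is limited). The gripper opens to 85 mm and grips with 20 to 120 N. Pads are 22 mm wide; open, the fingers measure 114 mm over their backs; the gripper's body (76 mm by 85 mm) begins 54 mm behind the grasp point. The pads swing forward as they close: fully open they stand 13 mm farther back than shut.
Start: joints at [-50.013, 20.546, 0.682, 0, -70.136, -16.507], TCP at [0.269, -0.619, 0.231] pointing down, gripper open.
Joint ranges: [-176.03, 176.03], [-82.01, 121.73], [-58.28, 71.71], [-173.87, 95.51], [-174.79, -0.11], [-173.66, 173.66]. Speed limits (degrees/s): [136.94, 136.94, 172.46, 180, 180, 180].

### API

Orientations are given as [roll, pitch, yaw] about the fixed x, y, z axes, in that order (R = Rz(yaw) Ry(pitch) Rx(roll)).
In Python, from cell import robot gives the robot as it stands.
- The arm moves only by the shell command python3 -m pendant 'ROWS'. ROWS is JSON, a list of rows, each a list of 5 numbers: the shift along the tool's x, y, z in m, then the turn about the tool's y in rad, then the opening, from 0 (shut) to 1 (fully open). In form: [[x, y, z, twist, gripper], ...]. A call has 1 to 20 rows; each row is the pose to reach, as a shift and turn from the pose commanded when the call began, along the tool's axes at that moment; what a row does not reach only later rows make up. A row lasts 1/12 s, in which the tool goes at most 41.7 mm and 7.16 degrees, less where a joint would pass 70% of its speed; a pose out of reach is approached as far as the arm can. A call with a gripper value outside its range is refused whole. The fingers move at their own pace and stop on an object; the grip force is fixed at half the most. Time passes only in rows, so rows that repeat a pose let the fingers close. It gives the time, the measured TCP pose, the force and the opening at its end, in the units of the state.
- robot.get_obs(): the state, without advancing time (a new reading comes with each control period).
- robot.get_image(name): name is "scene" or "top" or "wrist"; returns (picture, depth): 384x512x3 uint8, red, green, blue; 384x512 float32, m along the optical axis (not along the pixel's ray), 0 where there is no reading.
- robot.get_calibration(name): a dict with "mtx" (3x3 intrinsics, pixels), "distortion" ([k1, k2, p1, p2, k3] as OpenCV has them; the pictures are not rectified), "eye" and "attitude" of the camera in the world. Camera axes: x right, y up, looking along -z (the intrinsics and any distortion apply to the point x, -y, -z); pixel columns grow to the right and rows downward; lengths in m; the calibration is good to about 2 mm. A picture is of the moment at which its call begins: read the wrist's pose just before it. get_calibration takes no time and is no camera call; for the wrist camera it gives the pose at the moment of the call.
- robot.finish_job(): hands the job in, once; it reports no verdict.
The state is a dict: "time_s": time; "joint_positions": joint angles; "qd": joint speeds; "joint_efforts": joint torques, N m; "tool_pos": TCP position; "ee_rot": TCP orientation; "ft_force": force on the tool from outside, world axes, zero at the start; "ft_torque": the same for the moment, N m; "width": opening from 0.0 (shut) to 1.0 (fully open).
Only numpy, scipy, OpenCV 4.12 (cv2) and the standard library are available. Lean on these libraries where they do the work, as an engineer would, in place of code of your own. Each camera call takes 0.05 s, during which the arm holds its last target.

### The job

Run the contact check on the plug that lies in the clamp fixture, pressing with closed fingertips only: first press the raised clamp arm all the way down over the plug, then press the raised end of the rocker switch until it is fully over, and last press the large round button fully down. Finish while still holding the round button fully down. Do not press the square key, pick nothing up, and leave the plug and the other things on the bench where they lie.

Things in the scene. Friction and masses are not known exactly. Their poses are not given: they have to be found in the camera images.
- clamp_fixture: hold-down clamp screwed to the bench: aluminium base 130 x 70 x 14 mm, white nest with the plug. Origin under the base's centre; x runs from the hinge towards the arm's free end, z up. Hinge axis (along y) at x -52, z 46 mm, between two posts 55 mm high. Pressing straight down at x +8 to +14 mm, y 0 stays on the arm all the way; all below the level arm is lower than it
- clamp (a joint): angle of the clamp arm (rad): 0 = fully down, level, against its stop, its top at z 51 mm; larger = raised, sloping up from the hinge. Starts at 0.45 to 0.75. Stiff hinge: stays where it is left; about 3 N on its outer half moves it
- clamp_tip (a point): middle of the top edge of the clamp arm's free end, 96 mm from the hinge; moves with the arm. The arm is a straight steel bar 22 mm wide, 10 mm thick
- plug_c (a point): centre of the loose plug (12 mm thick, 64 mm long, black with a steel end) lying crosswise in the nest of the clamp fixture, to be left lying there
- rocker_box: grey control box 76 x 76 x 40 mm screwed to the bench, with a wide black rocker switch (60 x 28 mm) on top. Origin under its centre, z up; the rocker's length runs along x, its pivot over the centre at z 46 mm. Off: -x half level, +x half sloping up to 62 mm at its end. On: +x half level, its top at z 50 mm, -x half sloping up
- rocker (a joint): rocker angle (rad): 0 = off, 0.44 = fully on, against its stop. Starts at 0 to 0.04. Stays where it is left; about 3 N on the raised half moves it
- rocker_raised (a point): point on top of the rocker's raised (+x) half, 22 mm from the pivot: press straight down here to switch on; moves with the rocker
- round_box: grey control box 76 x 76 x 40 mm screwed to the bench, with the large round black push button, 38 mm across, in the middle of its top. Origin under its centre, z up
- test_button (a joint): travel of the round button (m): 0 = out, 0.007 = fully down. Springs back when let go; starts to move at 1.5 N and takes 5 N to be fully down
- test_button_top (a point): centre of the top of the round button, 56 mm above the bench when out; moves with it
- square_box: grey control box 76 x 76 x 40 mm screwed to the bench, with a square black key, 26 mm wide, on top (56 mm above the bench), not to be pressed. Origin under its centre
- square_key (a joint): travel of the square key (m): 0 = out, 0.007 = fully down; springy
- knife: grey retractable knife, closed, about 140 x 26 x 20 mm, lying flat; origin under its body; to be left alone
- screwdriver: a screwdriver lying flat; origin in its middle region; to be left alone
- bowl: small steel bowl, 110 mm across, 45 mm high; origin under its centre; to be left alone
- tape: roll of black tape lying flat, 80 mm across, 22 mm high; origin under its centre; to be left alone
- tub: small white jar with cap, 52 mm across, 55 mm high; origin under its centre; to be left alone
- spare1_c (a point): a spare plug lying on the bench, 64 mm long, 12 mm thick; its centre; to be left alone
- spare2_c (a point): another spare plug on the bench, 64 mm long, 12 mm thick; its centre; to be left alone
Mind the look-alikes: they are no part of the job. Leave any pink look-alike of the rocker_box alone. What is shaped like the clamp_fixture but turquoise is not meant.

How it is judged:
By the outcome, as a careful person would: the job done as asked, in the order asked, and still so for the second after the job is handed in, while the arm keeps its last pose, push and grip.
It also fails if it takes over 42 s, if anything falls off the work surface, if the arm or the gripper's body presses on something with over 40 N, if the wrist force passes 120 N, or if a joint passes its speed limit or range.

## Working session

There is one attempt and no reset: what is moved stays moved. The work goes in short steps, Python scripts to look and compute and a shell command to move; the robot and the scene stay as the last step left them, time stands still between calls to the robot, and variables do not carry over. Pictures are saved under pics/ and viewed, and the job is handed in when it is done.

```bash
ls; mkdir -p pics
python3 - <<'E'
from cell import robot
import cv2, numpy as np
np.set_printoptions(precision=4,suppress=True)
print(robot.get_obs())
for n in ("scene","top"):
    c=robot.get_calibration(n); print(n,c)
    im,d=robot.get_image(n)
    np.savez(f"pics/{n}1.npz",im=im,d=d)
    cv2.imwrite(f"pics/{n}1.png",cv2.resize(im[:,:,::-1],(800,600),interpolation=cv2.INTER_CUBIC))
E
```

```text
pics
{'time_s': 0.0, 'joint_positions': array([-50.0104,  20.592 ,   0.6328,  -0.0187, -70.133 , -16.5063]), 'qd': array([ 0.0704, -0.0583,  0.069 , -0.0124,  0.0352,  0.0379]), 'joint_efforts': array([ -0.001 , -58.3327,  29.3428,   6.9368,  -0.006 ,  -0.    ]), 'tool_pos': array([ 0.2688, -0.6187,  0.2304]), 'ee_rot': array([-89.9066,   0.0093,  23.4769]), 'ft_force': array([ 0.0226,  0.4375, -0.2065]), 'ft_torque': array([-0.0189, -0.0482, -0.0042]), 'width': 1.0007112966351324}
scene {'mtx': array([[495.4049,   0.    , 262.9156],
       [  0.    , 495.4049, 191.8718],
       [  0.    ,   0.    ,   1.    ]]), 'distortion': array([-0.1783,  0.    ,  0.    ,  0.    ,  0.    ]), 'eye': array([0.9495, 0.7126, 0.8098]), 'attitude': array([ 48.3046,  -1.1922, 150.9952])}
top {'mtx': array([[448.0782,   0.    , 253.4322],
       [  0.    , 448.0782, 190.1121],
       [  0.    ,   0.    ,   1.    ]]), 'distortion': array([0.0249, 0.    , 0.    , 0.    , 0.    ]), 'eye': array([ 0.2929, -0.0122,  1.2107]), 'attitude': array([ 12.853 ,  -0.0078, -89.7141])}
```

View pics/scene1.png

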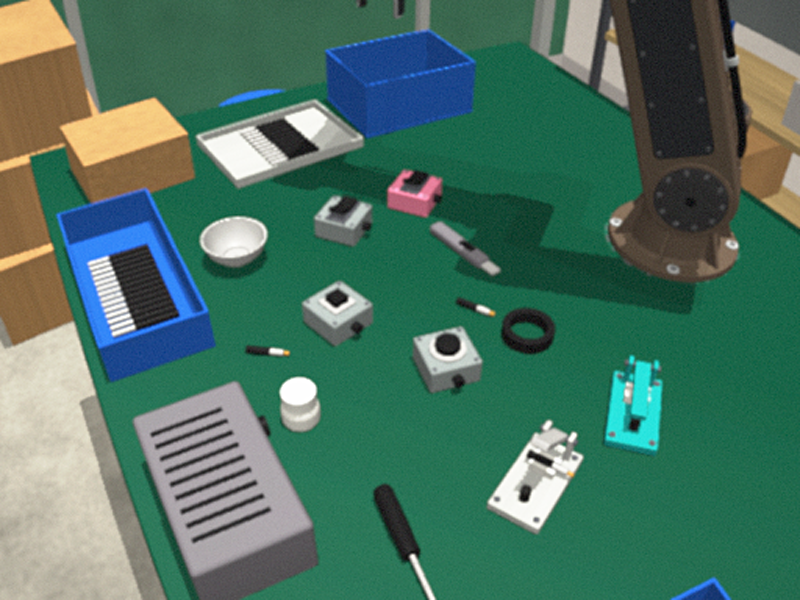

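View pics/top1.png

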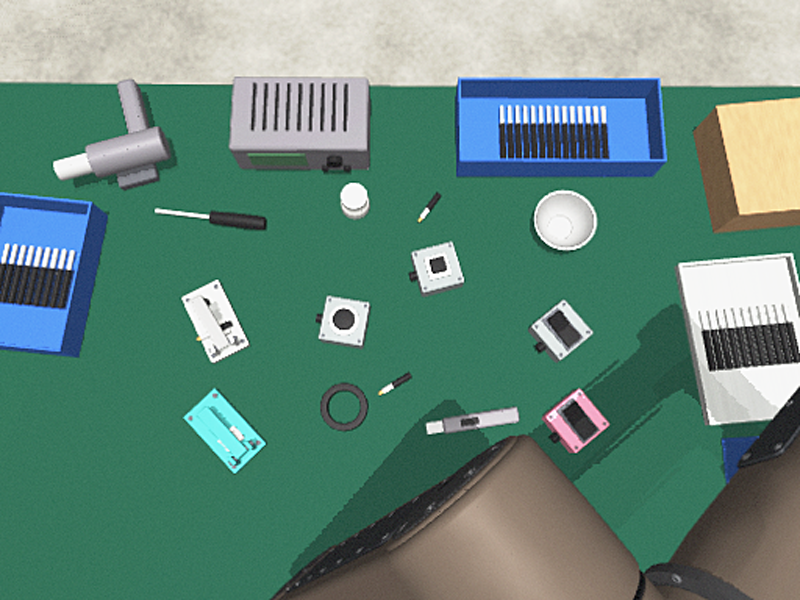

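The top view shows the aluminium clamp at about (215,320), the round button at (344,319), the square key at (437,265), the grey rocker at (561,330) and the pink one at (576,420). The turquoise fixture is at (225,430). I'll enlarge crops next.

```bash
cat > h.py <<'E'
import numpy as np, cv2
from scipy.spatial.transform import Rotation as R
def ray(c,u,v):
    p=cv2.undistortPoints(np.array([[[u,v]]],float),c['mtx'],c['distortion'])[0,0]
    d=np.array([p[0],-p[1],-1.])
    return R.from_euler('xyz',c['attitude'],degrees=True).apply(d)
def at_z(c,u,v,z):
    d=ray(c,u,v); e=np.array(c['eye']); return e+d*(z-e[2])/d[2]
def at_d(c,u,v,dep): return np.array(c['eye'])+ray(c,u,v)*dep
def proj(c,P):
    P=np.atleast_2d(P); q=R.from_euler('xyz',c['attitude'],degrees=True).inv().apply(P-np.array(c['eye']))
    q=q*[1,-1,-1]
    return cv2.projectPoints(q.reshape(-1,1,3),np.zeros(3),np.zeros(3),c['mtx'],c['distortion'])[0][:,0]
E
python3 - <<'E'
import numpy as np,cv2
im=np.load('pics/top1.npz')['im'][:,:,::-1]
s=512/800
def crop(n,x,y,w,f):
    x,y=int(x*s),int(y*s)
    a=im[y-w:y+w,x-w:x+w]; a=cv2.resize(a,None,fx=f,fy=f,interpolation=cv2.INTER_CUBIC); print(n,x-w,y-w,f); return a
A=crop('clamp',215,320,30,6);B=crop('round',344,320,30,6);C=crop('rock',561,330,30,6)
cv2.imwrite('pics/crops.png',cv2.resize(np.hstack([A,B]),None,fx=1,fy=1))
cv2.imwrite('pics/rock.png',C)
E
```

```text
clamp 107 174 6
round 190 174 6
rock 329 181 6
```

View pics/crops.png

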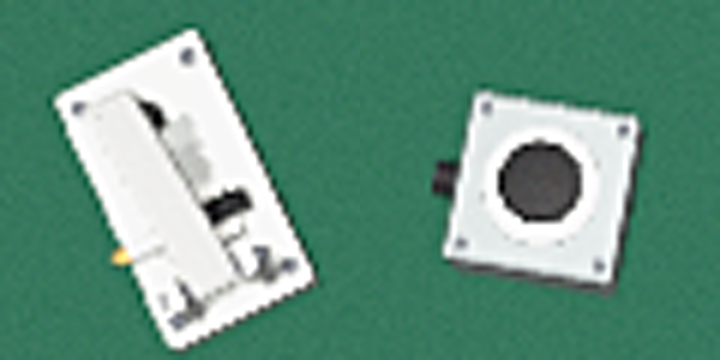

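View pics/rock.png

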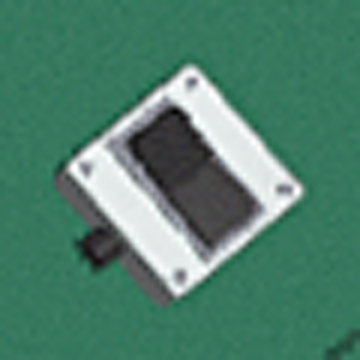

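Run:
```python
from cell import robot
from h import *
np.set_printoptions(precision=4,suppress=True)
c=robot.get_calibration('top'); d=np.load('pics/top1.npz')['d']
def f(n,ox,oy,pts,z):
    P=np.array([at_z(c,ox+(u+.5)/6-.5,oy+(v+.5)/6-.5,z) for u,v in pts]); print(n);print(P,'mean',P.mean(0)); 
    print([round(float(np.linalg.norm(P[i]-P[(i+1)%len(P)])),4) for i in range(len(P))]); return P
f('clamp',107,174,[(55,100),(195,28),(316,283),(180,350)],.014)
f('clampscrews',107,174,[(78,107),(187,55),(288,264),(180,325)],.014)
f('roundscrews',190-60,174,[(486,106),(624,130),(599,265),(460,243)],.040)
print(f('round btn',130,174,[(540,181)],.056))
f('rockscrews',329,181,[(191,82),(285,189),(181,275),(86,169)],.040)
def dm(n,ox,oy,pts):
    for u,v in pts:
        x=ox+(u+.5)/6-.5;y=oy+(v+.5)/6-.5
        print(n,(u,v),at_d(c,x,y,d[int(round(y)),int(round(x))]))
dm('rock',329,181,[(155,125),(170,145),(185,165),(205,190),(220,215),(235,235),(245,130)])
dm('clamparm',107,174,[(85,115),(110,110),(130,150),(150,190),(180,230),(200,270)])
```

```text
clamp
[[0.5637 0.3652 0.014 ]
 [0.5978 0.3038 0.014 ]
 [0.48   0.2423 0.014 ]
 [0.4496 0.3012 0.014 ]] mean [0.5228 0.3031 0.014 ]
[0.0703, 0.1329, 0.0663, 0.1308]
clampscrews
[[0.5605 0.3546 0.014 ]
 [0.5851 0.3066 0.014 ]
 [0.4886 0.2553 0.014 ]
 [0.4608 0.302  0.014 ]] mean [0.5237 0.3046 0.014 ]
[0.0539, 0.1093, 0.0543, 0.1127]
roundscrews
[[0.5563 0.1037 0.04  ]
 [0.5457 0.0419 0.04  ]
 [0.4848 0.052  0.04  ]
 [0.4943 0.1135 0.04  ]] mean [0.5203 0.0778 0.04  ]
[0.0626, 0.0617, 0.0622, 0.0628]
round btn
[[0.5192 0.0776 0.056 ]] mean [0.5192 0.0776 0.056 ]
[0.0]
[[0.5192 0.0776 0.056 ]]
rockscrews
[[ 0.5501 -0.2968  0.04  ]
 [ 0.502  -0.3358  0.04  ]
 [ 0.4636 -0.2882  0.04  ]
 [ 0.5105 -0.2486  0.04  ]] mean [ 0.5066 -0.2923  0.04  ]
[0.0619, 0.0612, 0.0614, 0.0624]
rock (155, 125) [ 0.5274 -0.2765  0.0551]
rock (170, 145) [ 0.5187 -0.2828  0.0543]
rock (185, 165) [ 0.5101 -0.2892  0.0529]
rock (205, 190) [ 0.4994 -0.2979  0.0511]
rock (220, 215) [ 0.4892 -0.305   0.0464]
rock (235, 235) [ 0.4808 -0.3117  0.044 ]
rock (245, 130) [ 0.5288 -0.3201  0.0383]
clamparm (85, 115) [0.5359 0.3224 0.1086]
clamparm (110, 110) [0.5379 0.3118 0.1096]
clamparm (130, 150) [0.5233 0.3058 0.0975]
clamparm (150, 190) [0.5087 0.2999 0.0843]
clamparm (180, 230) [0.495  0.2914 0.0643]
clamparm (200, 270) [0.4793 0.2845 0.0535]
```

```bash
python3 -m pendant '[[0.015,0,0.011,0,0],[0.04,0,0.029,0,0],[0.07,0,0.05,0,0],[0.10,0,0.072,0,0],[0.13,-0.01,0.093,0,0],[0.16,-0.01,0.115,0,0],[0.19,-0.02,0.136,0,0],[0.22,-0.02,0.158,0,0],[0.25,-0.02,0.18,0,0],[0.275,-0.02,0.197,0,0],[0.285,-0.02,0.203,0,0],[0.285,-0.02,0.203,0,0]]'
python3 - <<'E'
from cell import robot
from h import *
np.set_printoptions(precision=4,suppress=True)
c=robot.get_calibration('wrist'); im,d=robot.get_image('wrist'); np.savez('pics/w1.npz',im=im,d=d)
import json; json.dump({k:np.array(v).tolist() for k,v in c.items()},open('pics/w1.json','w'))
print(c)
cv2.imwrite('pics/w1.png',cv2.resize(im[:,:,::-1],(800,600)))
E
```

```text
time_s: 1.1
tool_pos: [0.4507, -0.3173, 0.2512]
ee_rot: [-90.0, -0.0, 23.7]
ft_force: [-0.0, -0.2, -0.8]
width: 0.002
{'mtx': array([[298.9492,   0.    , 255.1914],
       [  0.    , 298.9492, 194.5435],
       [  0.    ,   0.    ,   1.    ]]), 'distortion': array([-0.0753,  0.    ,  0.    ,  0.    ,  0.    ]), 'eye': array([ 0.3863, -0.3449,  0.3936]), 'attitude': array([-15.988 ,   0.0067, 113.6111])}
```

View pics/w1.png

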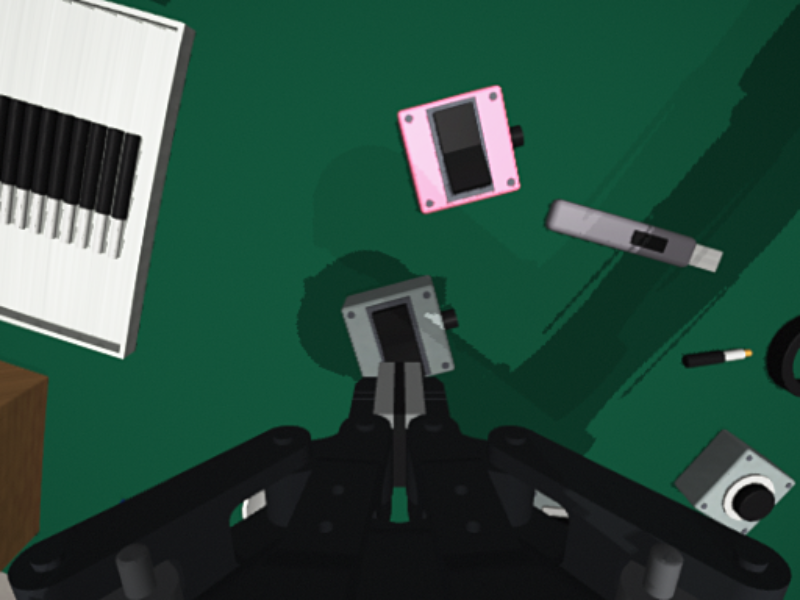

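The wrist view shows the grey rocker box at (400,330), partly hidden by the fingers, with the pink one at (460,150). I'll check the raised half again before pressing it, and go to the clamp now.

```bash
python3 -m pendant '[[0.007,0,0.011,0,0],[0.02,0,0.032,0,0],[0.036,0,0.06,0,0],[0.055,0,0.092,0,0],[0.075,0,0.124,0,0],[0.095,0,0.157,0,0],[0.114,0,0.189,0,0],[0.134,0,0.222,0,0],[0.153,0,0.254,0,0],[0.173,0,0.287,0,0],[0.192,0,0.319,0,0],[0.212,0,0.352,0,0],[0.231,0.01,0.384,0,0],[0.251,0.02,0.417,0,0],[0.271,0.03,0.449,0,0],[0.29,0.05,0.481,0,0],[0.306,0.07,0.509,0,0],[0.319,0.08,0.53,0,0],[0.326,0.08,0.541,0,0],[0.326,0.08,0.541,0,0]]'
python3 - <<'E'
from cell import robot
from h import *
im,d=robot.get_image('wrist'); np.savez('pics/w2.npz',im=im,d=d)
a=cv2.resize(im[:,:,::-1],(800,600)); 
im,d=robot.get_image('top'); np.savez('pics/top2.npz',im=im,d=d)
cv2.imwrite('pics/w2.png',a)
b=im[150:260,60:240,::-1]; cv2.imwrite('pics/t2.png',cv2.resize(b,None,fx=4,fy=4,interpolation=cv2.INTER_CUBIC))
im,d=robot.get_image('scene'); np.savez('pics/scene2.npz',im=im,d=d)
b=im[180:360,250:450,::-1]; cv2.imwrite('pics/s2.png',cv2.resize(b,None,fx=3,fy=3,interpolation=cv2.INTER_CUBIC))
b=im[90:170,180:300,::-1]; cv2.imwrite('pics/s2r.png',cv2.resize(b,None,fx=5,fy=5,interpolation=cv2.INTER_CUBIC))
print(robot.get_obs()['tool_pos'],robot.get_obs()['ee_rot'])
E
```

```text
time_s: 2.82
tool_pos: [0.5335, 0.3077, 0.1698]
ee_rot: [-90.1, 0.1, 23.5]
ft_force: [0.3, -0.6, 0.1]
width: 0.003
[0.53333761 0.30554264 0.17175499] [-9.00042343e+01 -8.26887340e-03  2.34259022e+01]
```

View pics/w2.png

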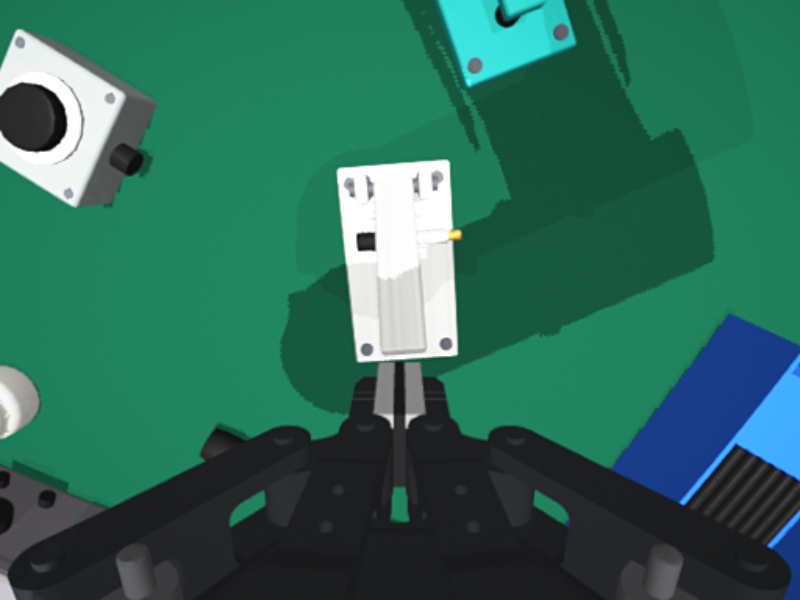

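View pics/s2.png

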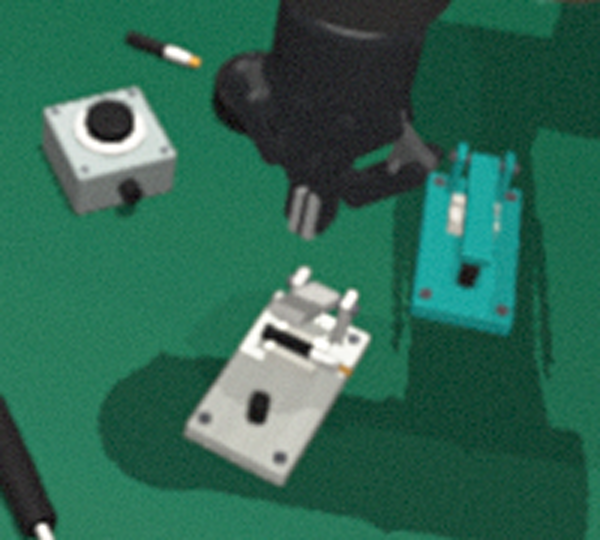

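View pics/s2r.png

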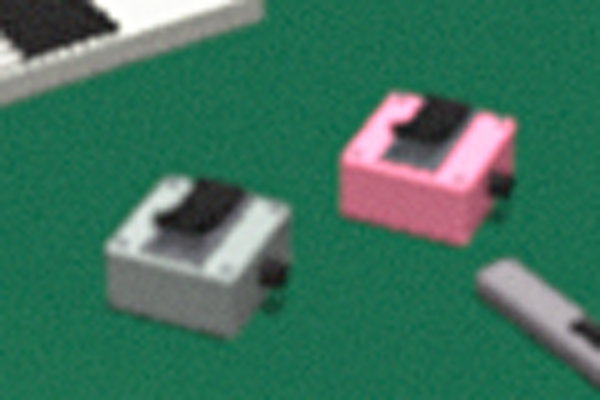

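In the scene view the rocker end nearest the camera (towards +x,+y) stands clear of the box, so that is the raised half. I'll check the clamp position in the wrist view: base corners (337,170), (449,160), (457,355), (357,362).

Run:
```python
from cell import robot
from h import *
np.set_printoptions(precision=4,suppress=True)
c=robot.get_calibration('wrist')
s=.64
P=np.array([at_z(c,(u+.5)*s-.5,(v+.5)*s-.5,.014) for u,v in [(349,184),(437,177),(446,344),(367,349)]])
print(P,P.mean(0))
x=P[2:].mean(0)-P[:2].mean(0); print(np.degrees(np.arctan2(x[1],x[0])))
t=robot.get_obs(); print(t['tool_pos'],t['ee_rot'])
d=np.load('pics/w2.npz')['d']
for u,v in [(385,345),(420,345),(402,300),(400,250),(398,200)]:
    print(at_d(c,(u+.5)*s-.5,(v+.5)*s-.5,d[int(v*s),int(u*s)]))
y=np.radians(27.9); o=np.array([.5235,.304])
for X in (8,11,14): print(X, o+X/1000*np.array([np.cos(y),np.sin(y)]))
```

```text
[[0.4884 0.2524 0.014 ]
 [0.4627 0.3012 0.014 ]
 [0.5611 0.353  0.014 ]
 [0.586  0.3047 0.014 ]] [0.5245 0.3028 0.014 ]
27.983305689966652
[0.5333 0.3055 0.1718] [-90.0042  -0.0083  23.4259]
[0.543  0.3031 0.1109]
[0.5371 0.3183 0.1093]
[0.5237 0.3034 0.0959]
[0.5042 0.2939 0.079 ]
[0.4828 0.2835 0.0592]
8 [0.5306 0.3077]
11 [0.5332 0.3091]
14 [0.5359 0.3106]
```

Clamp centre is about (0.524, 0.303), yaw 28°; both cameras agree within 1.5 mm. Arm top measures 0.110 m at its tip, as expected. Pressing down in stages.

```bash
python3 -m pendant '[[0.001,0.02,0.002,0,0],[0.001,0.04,0.002,0,0],[0.001,0.05,0.002,0,0],[0.001,0.06,0.002,0,0],[0.001,0.068,0.002,0,0],[0.001,0.076,0.002,0,0],[0.001,0.084,0.002,0,0],[0.001,0.092,0.002,0,0],[0.001,0.1,0.002,0,0],[0.001,0.106,0.002,0,0],[0.001,0.112,0.002,0,0],[0.001,0.116,0.002,0,0],[0.001,0.116,0.002,0,0]]'
```

```text
time_s: 4.05
tool_pos: [0.5325, 0.3086, 0.0542]
ee_rot: [-90.0, 0.1, 23.5]
ft_force: [-0.0, 0.5, -0.4]
width: 0.004
```

```bash
python3 -m pendant '[[0,0.002,0,0,0],[0,0.003,0,0,0],[0,0.004,0,0,0],[0,0.005,0,0,0],[0,0.005,0,0,0]]'; python3 -m pendant '[[0,0.001,0,0,0],[0,0.002,0,0,0],[0,0.002,0,0,0]]'
```

```text
time_s: 4.47
tool_pos: [0.5329, 0.3089, 0.051]
ee_rot: [-90.0, -0.0, 23.5]
ft_force: [-2.5, -1.4, 5.6]
width: 0.0
time_s: 4.72
tool_pos: [0.533, 0.3089, 0.0508]
ee_rot: [-90.0, -0.0, 23.5]
ft_force: [-8.3, -2.7, 20.6]
width: 0.004
```

The arm is on its stop: TCP z is 0.051 m and force rises to 20 N with no more travel. I'll lift off and look.

```bash
python3 -m pendant '[[0,-0.002,0,0,0],[0,-0.006,0,0,0],[0,-0.015,0,0,0],[0,-0.03,0,0,0],[0,-0.06,0,0,0],[0,-0.09,0,0,0],[0,-0.12,0,0,0],[0,-0.13,0,0,0],[0,-0.13,0,0,0]]'
python3 - <<'E'
from cell import robot
from h import *
np.set_printoptions(precision=4,suppress=True)
c=robot.get_calibration('wrist');im,d=robot.get_image('wrist'); s=.64
cv2.imwrite('pics/w3.png',cv2.resize(im[:,:,::-1],(800,600)))
for u,v in [(402,300),(400,280),(400,250),(398,230),(398,210),(398,190)]:
    print(u,v,at_d(c,(u+.5)*s-.5,(v+.5)*s-.5,d[int(v*s),int(u*s)]))
E
```

```text
time_s: 5.47
tool_pos: [0.5346, 0.3102, 0.1825]
ee_rot: [-89.9, -0.4, 23.5]
ft_force: [1.1, 0.6, -0.3]
width: 0.0
402 300 [0.5396 0.3151 0.0506]
400 280 [0.5283 0.3088 0.052 ]
400 250 [0.512  0.3017 0.0502]
398 230 [0.5015 0.2959 0.0508]
398 210 [0.491  0.2914 0.0501]
398 190 [0.4805 0.2868 0.0507]
```

View pics/w3.png

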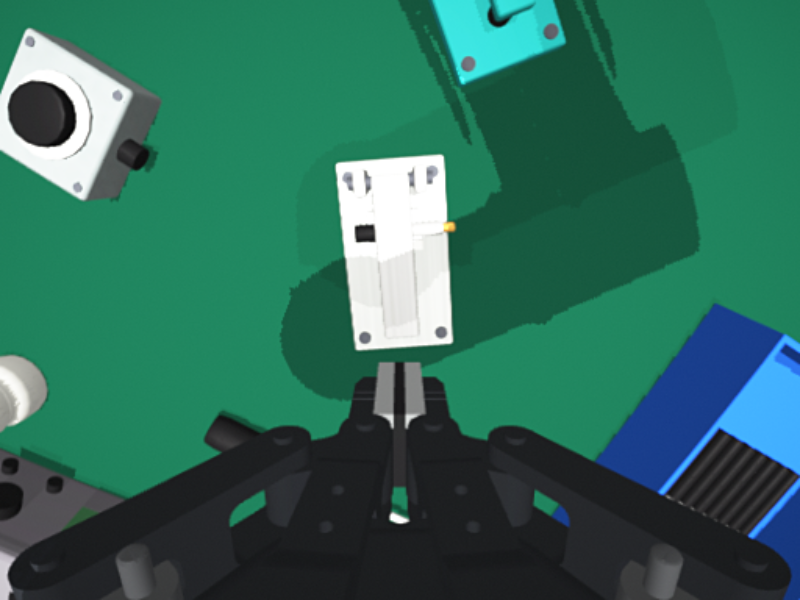

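The clamp arm is level (top at 0.050–0.052 m along its length) and the plug ends at (365,233) and (450,227) are still in the nest. On to the rocker.

```bash
python3 -m pendant '[[-0.005,0,-0.011,0,0],[-0.015,0,-0.032,0,0],[-0.027,0,-0.059,0,0],[-0.041,0,-0.091,0,0],[-0.056,0,-0.123,0,0],[-0.071,0,-0.155,0,0],[-0.085,0,-0.187,0,0],[-0.1,0,-0.219,0,0],[-0.115,0,-0.251,0,0],[-0.129,0,-0.284,0,0],[-0.144,0,-0.316,0,0],[-0.159,0,-0.348,0,0],[-0.173,0,-0.38,0,0],[-0.188,0,-0.412,0,0],[-0.203,0,-0.444,0,0],[-0.217,0.01,-0.476,0,0],[-0.23,0.02,-0.503,0,0],[-0.239,0.03,-0.525,0,0],[-0.244,0.04,-0.535,0,0],[-0.244,0.04,-0.535,0,0]]'
python3 -m pendant '[[0,0,0,0,0],[0,0,0,0,0]]'
python3 - <<'E'
from cell import robot
from h import *
np.set_printoptions(precision=4,suppress=True)
c=robot.get_calibration('wrist');im,d=robot.get_image('wrist'); s=.64
import json; json.dump({k:np.array(v).tolist() for k,v in c.items()},open('pics/w4.json','w')); np.savez('pics/w4.npz',im=im,d=d)
cv2.imwrite('pics/w4.png',cv2.resize(im[:,:,::-1],(800,600)))
print(robot.get_obs()['tool_pos'],robot.get_obs()['ee_rot'])
E
```

```text
time_s: 7.18
tool_pos: [0.5196, -0.2806, 0.1343]
ee_rot: [-89.8, 0.3, 23.3]
ft_force: [-0.2, 0.2, -0.2]
width: 0.001
time_s: 7.35
tool_pos: [0.522, -0.2784, 0.1379]
ee_rot: [-90.0, 0.0, 23.5]
ft_force: [-0.4, 0.7, -0.4]
width: 0.0
[ 0.5224 -0.2782  0.1384] [-89.9977   0.0023  23.5282]
```

View pics/w4.png

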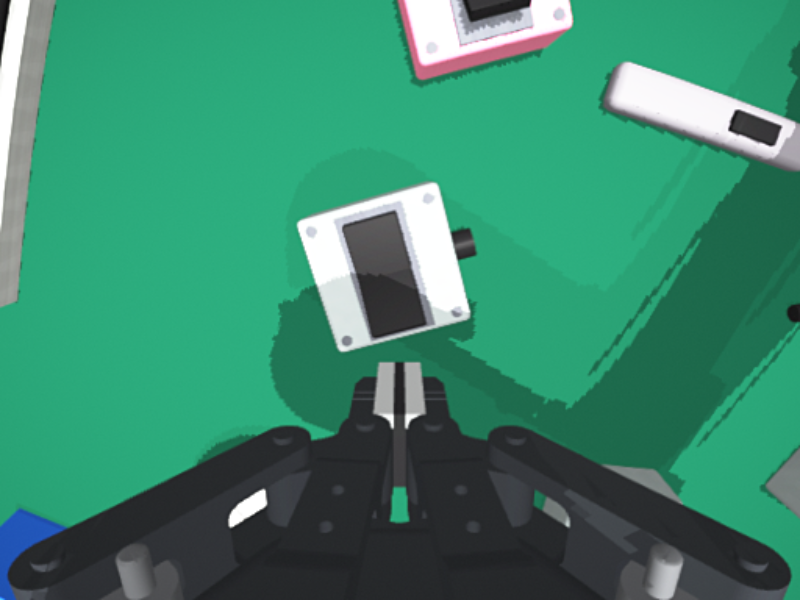

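Whole rocker box visible: screws at (311,231), (428,198), (457,313), (347,341); rocker far end at (370,220), near (raised) end at (400,333). Checking these.

Run:
```python
from h import *
import json
np.set_printoptions(precision=4,suppress=True)
c={k:np.array(v) for k,v in json.load(open('pics/w4.json')).items()}; d=np.load('pics/w4.npz')['d']
s=.64
P=np.array([at_z(c,(u+.5)*s-.5,(v+.5)*s-.5,.040) for u,v in [(311,231),(428,198),(457,313),(347,341)]])
print(P,P.mean(0)); x=P[2:].mean(0)-P[:2].mean(0); y=np.arctan2(x[1],x[0]);print(np.degrees(y))
for u,v in [(372,225),(378,245),(383,265),(389,290),(394,310),(398,325)]:
    p=at_d(c,(u+.5)*s-.5,(v+.5)*s-.5,d[int(v*s),int(u*s)]); print(u,v,p,(p-P.mean(0))[:2]@[np.cos(y),np.sin(y)],(p-P.mean(0))[:2]@[-np.sin(y),np.cos(y)])
print(P.mean(0)[:2]+.022*np.array([np.cos(y),np.sin(y)]))
```

```text
[[ 0.5027 -0.3357  0.04  ]
 [ 0.4636 -0.2873  0.04  ]
 [ 0.5127 -0.2479  0.04  ]
 [ 0.5512 -0.2964  0.04  ]] [ 0.5075 -0.2918  0.04  ]
38.88432195458317
372 225 [ 0.4861 -0.3079  0.0511] -0.026818955204052985 0.000973508082558875
378 245 [ 0.4941 -0.3014  0.0501] -0.016472639935220967 0.0009953515767758326
383 265 [ 0.5023 -0.2952  0.0507] -0.006234347914888818 0.0006649798720128572
389 290 [ 0.5126 -0.2875  0.052 ] 0.00665552164890424 0.0001657772880730451
394 310 [ 0.5196 -0.2817  0.0579] 0.01577842711874857 0.00029461188189404625
398 325 [ 0.5252 -0.2771  0.0606] 0.023023082548231055 0.0003560006280913028
[ 0.5247 -0.278 ]
```

Raised half confirmed (0.061 m near its end, other half at 0.050). Press point (0.524, -0.278).

```bash
python3 -m pendant '[[0.002,0.02,-0.001,0,0],[0.002,0.045,-0.001,0,0],[0.002,0.06,-0.001,0,0],[0.002,0.07,-0.001,0,0],[0.002,0.074,-0.001,0,0],[0.002,0.077,-0.001,0,0],[0.002,0.08,-0.001,0,0],[0.002,0.083,-0.001,0,0],[0.002,0.085,-0.001,0,0],[0.002,0.085,-0.001,0,0]]'; python3 -m pendant '[[0,0.001,0,0,0],[0,0.002,0,0,0],[0,0.003,0,0,0],[0,0.004,0,0,0],[0,0.004,0,0,0]]'
```

```text
time_s: 8.23
tool_pos: [0.5253, -0.2792, 0.0538]
ee_rot: [-90.1, -0.1, 23.5]
ft_force: [1.4, 0.8, 2.0]
width: 0.002
time_s: 8.65
tool_pos: [0.5249, -0.2792, 0.05]
ee_rot: [-90.0, -0.0, 23.5]
ft_force: [-0.9, 1.8, 7.5]
width: 0.005
```

```bash
python3 -m pendant '[[0,0.001,0,0,0],[0,0.002,0,0,0],[0,0.002,0,0,0]]';  python3 -m pendant '[[0,-0.002,0,0,0],[0,-0.006,0,0,0],[0,-0.015,0,0,0],[0,-0.03,0,0,0],[0,-0.06,0,0,0],[0,-0.085,0,0,0],[0,-0.092,0,0,0],[0,-0.092,0,0,0],[0,-0.092,0,0,0]]'
python3 - <<'E'
from cell import robot
from h import *
np.set_printoptions(precision=4,suppress=True)
c=robot.get_calibration('wrist');im,d=robot.get_image('wrist'); s=.64
cv2.imwrite('pics/w5.png',cv2.resize(im[:,:,::-1],(800,600)))
for u,v in [(372,225),(378,245),(383,265),(389,290),(394,310),(398,325)]:
    print(u,v,at_d(c,(u+.5)*s-.5,(v+.5)*s-.5,d[int(v*s),int(u*s)]))
t=robot.get_obs();print(t['tool_pos'],t['ee_rot'])
E
```

```text
time_s: 8.9
tool_pos: [0.5249, -0.2793, 0.0498]
ee_rot: [-90.1, -0.0, 23.5]
ft_force: [-4.9, 4.9, 23.3]
width: 0.004
time_s: 9.65
tool_pos: [0.5243, -0.279, 0.1393]
ee_rot: [-90.0, -0.0, 23.5]
ft_force: [0.2, -0.2, -0.0]
width: 0.001
372 225 [ 0.4598 -0.3064  0.2818]
378 245 [ 0.4956 -0.302   0.0572]
383 265 [ 0.5045 -0.2958  0.0532]
389 290 [ 0.5158 -0.2878  0.0501]
394 310 [ 0.5249 -0.2811  0.0493]
398 325 [ 0.5315 -0.276   0.0494]
[ 0.5238 -0.2789  0.1385] [-89.9372   0.052   23.4551]
```

View pics/w5.png

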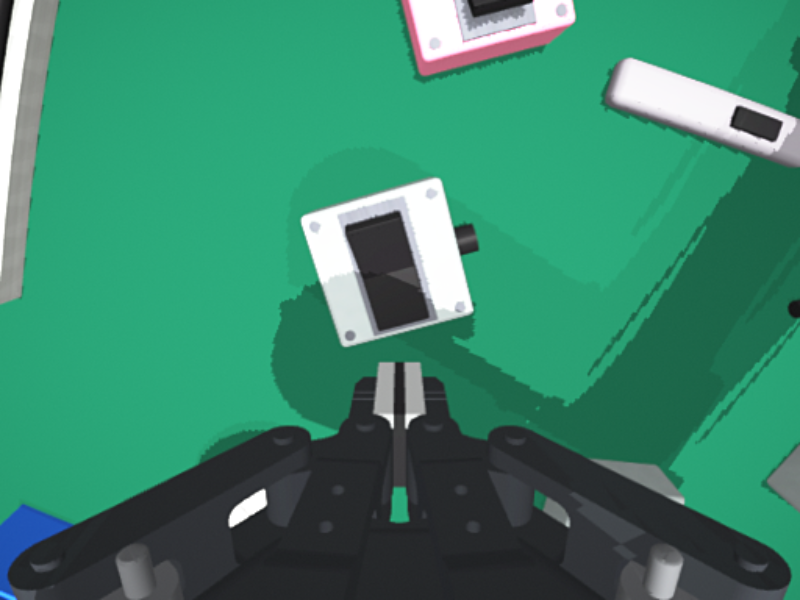

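The rocker is over: the near half is level at 0.049–0.050 m and the far half (370,220) now stands up. Now to the round button at (0.5195, 0.0777).

```bash
python3 -m pendant '[[0.004,0,0.008,0,0],[0.01,0,0.024,0,0],[0.021,0,0.05,0,0],[0.034,0,0.08,0,0],[0.046,0,0.11,0,0],[0.059,0,0.14,0,0],[0.071,0,0.17,0,0],[0.084,0,0.2,0,0],[0.096,0,0.23,0,0],[0.109,0,0.26,0,0],[0.121,0,0.288,0,0],[0.131,0,0.312,0,0],[0.137,0,0.326,0,0],[0.138,0,0.329,0,0],[0.138,0,0.329,0,0],[0.138,0,0.329,0,0]]'
python3 - <<'E'
from cell import robot
from h import *
np.set_printoptions(precision=4,suppress=True)
c=robot.get_calibration('wrist');im,d=robot.get_image('wrist'); s=.64
import json; json.dump({k:np.array(v).tolist() for k,v in c.items()},open('pics/w6.json','w')); np.savez('pics/w6.npz',im=im,d=d)
cv2.imwrite('pics/w6.png',cv2.resize(im[:,:,::-1],(800,600)))
t=robot.get_obs();print(t['tool_pos'],t['ee_rot'])
E
```

```text
time_s: 11.03
tool_pos: [0.5194, 0.0774, 0.1385]
ee_rot: [-90.0, 0.1, 23.5]
ft_force: [0.0, -0.2, -0.3]
width: -0.001
[0.5196 0.077  0.1387] [-90.0043   0.0814  23.464 ]
```

View pics/w6.png

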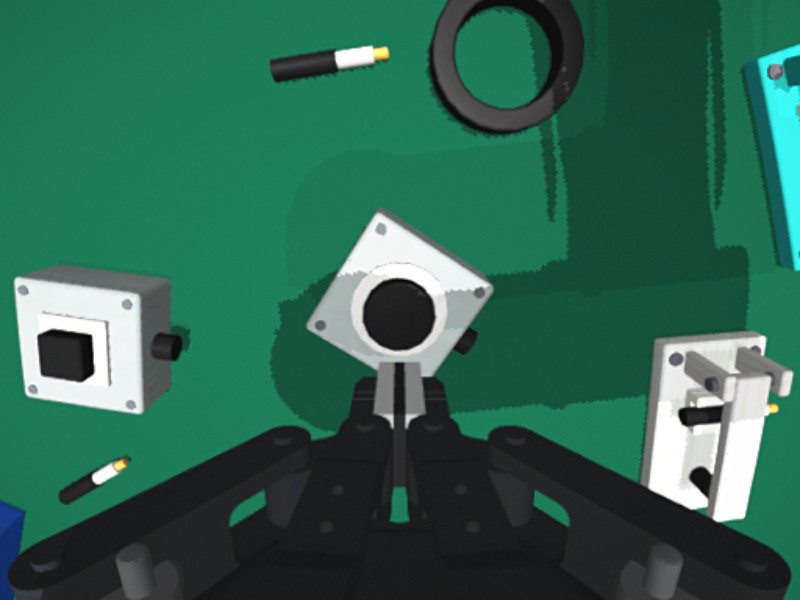

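```bash
python3 - <<'E'
from h import *
import json
c={k:np.array(v) for k,v in json.load(open('pics/w6.json')).items()}
print(at_z(c,399.5*.64-.5,315.5*.64-.5,.056))
E
python3 -m pendant '[[0,0.02,0,0,0],[0,0.045,0,0,0],[0,0.06,0,0,0],[0,0.07,0,0,0],[0,0.076,0,0,0],[0,0.08,0,0,0],[0,0.083,0,0,0],[0,0.086,0,0,0],[0,0.086,0,0,0]]'; python3 -m pendant '[[0,0.001,0,0,0],[0,0.002,0,0,0],[0,0.003,0,0,0],[0,0.004,0,0,0],[0,0.004,0,0,0]]'
```

```text
[0.51911826 0.07767898 0.056     ]
time_s: 11.83
tool_pos: [0.5205, 0.0776, 0.0536]
ee_rot: [-90.0, -0.0, 23.5]
ft_force: [-0.9, -1.6, 1.8]
width: -0.002
time_s: 12.25
tool_pos: [0.5205, 0.0777, 0.0495]
ee_rot: [-90.0, -0.0, 23.5]
ft_force: [1.1, -3.2, 4.6]
width: 0.003
```

```bash
python3 -m pendant '[[0,0.001,0,0,0],[0,0.002,0,0,0],[0,0.002,0,0,0],[0,0.002,0,0,0]]';python3 -m pendant '[[0,0.0005,0,0,0],[0,0.0005,0,0,0],[0,0.0005,0,0,0]]'
```

```text
time_s: 12.58
tool_pos: [0.5206, 0.0777, 0.0488]
ee_rot: [-90.0, -0.1, 23.5]
ft_force: [-4.3, -3.4, 19.3]
width: 0.0
time_s: 12.83
tool_pos: [0.5206, 0.0777, 0.0487]
ee_rot: [-90.0, -0.1, 23.5]
ft_force: [-5.4, -2.7, 23.7]
width: 0.001
```

The button is on its stop (z 0.0487 m, 24 N, well over 5 N). One last overall look before handing in.

Run:
```python
from cell import robot
from h import *
im,d=robot.get_image('scene'); cv2.imwrite('pics/s7.png',cv2.resize(im[:,:,::-1],(800,600)))
t=robot.get_obs();print(t['tool_pos'],t['ft_force'],t['time_s'])
```

```text
[0.52059762 0.07770477 0.04874128] [-6.5114315  -3.25577282 23.7258541 ] 12.8833
```

View pics/s7.png

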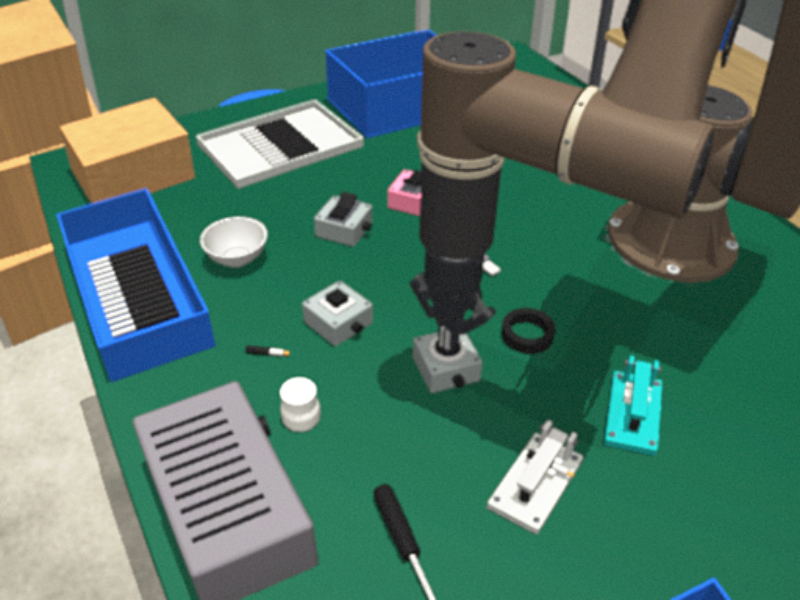

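The clamp arm at (540,470) lies down, the rocker at (345,207) is over, and the fingers hold the round button at (447,345). Everything visible besides is where it was. Handing in.

```bash
python3 -c "
from cell import robot
print(robot.finish_job())"
```

```text
the job is handed in; nothing more can be done
None
```

The contact check is done and handed in at about 12.9 s. With closed fingertips I pressed the clamp arm down, then switched the rocker over, then pressed the round button, and I am still holding it down.

| Step | Last check |
|---|---|
| Clamp arm | On its stop at about 21 N; afterwards level, top at 50–52 mm along its length; plug still in the nest |
| Rocker | On its stop at about 23 N; afterwards the pressed half was level at about 49–50 mm and the other half was raised |
| Round button | Fingertips at 48.7 mm (49 mm is fully down), holding at about 24 N; it needs 5 N |

I never touched the square key, the look-alikes or the loose items. In the final scene view everything visible is where it was; the arm partly hides the pink box and the knife. The rocker's first height readings from the top camera were about 6 mm low. The wrist camera gave the expected heights, so I used those, and no other checks disagreed.

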